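# Slide the label plate out over the end of the riser

### The job

The blank metal label plate lies too flat on the riser to be picked up. With the fingertips only, first push it back until its long edge is flush against the riser's fence while it is still wholly on the ledge; then push it along the fence towards the open end until about a third of its length (40 mm) sticks out past the end of the ledge, and leave it lying there, still flush with the fence. Do not lift, tip or drop the plate, and leave the jar, the beaker and the vial where they stand.

Things in the scene. Friction and masses are not known exactly. Their poses are not given: they have to be found in the camera images.
- riser: fixed blue sheet-metal riser, ledge 110 (x) by 290 (y) mm, top 50 mm above the worktop, turned up to 0.3 rad. Origin: centre of its footprint on the worktop. +x: across to the fence on the far side (full length, 12 mm above the ledge, inner face at x=+47). +y: along to the open end at y=+145, to the robot's left. Other end: stop strip 12 mm high, inner face y=-139. Front (-x) side open
- open_end (a point): middle of the open end of the ledge, on its top edge (riser frame 0, +145, 50 mm); axes as the riser
- fence_mid (a point): foot of the fence's inner face, at mid-length (riser frame +47, 0, 50 mm); axes as the riser
- label_plate: loose flat aluminium plate, 70 (x) by 120 (y) by 5 mm, about 0.115 kg (+-30 %), a 6 mm screw hole near each corner; lies flat on the ledge, its back edge (middle) 12 to 24 mm short of the fence, at most 0.12 rad askew. Origin: centre of its underside; x towards the fence, y towards the open end, z up
- plate_lead (a point): middle of the plate's short edge nearer the open end (plate frame 0, +60, 0 mm), underside
- plate_tail (a point): middle of the plate's other short edge (0, -60, 0 mm), underside; at least 50 mm of free ledge lie between it and the stop strip
- plate_front (a point): middle of the plate's long edge nearer the robot (-35, 0, 0 mm), underside
- plate_back_left (a point): corner of the plate at the fence side, nearer the open end (+35, +60, 0 mm), underside
- plate_back_right (a point): corner of the plate at the fence side, nearer the stop strip (+35, -60, 0 mm), underside
- jar: bystander: small jar with a green cap, 39 mm across, 47 mm tall, on the worktop on the robot's side of the riser; origin at the centre of its underside
- beaker: bystander: small clear beaker, 48 mm across, 58 mm tall, on the worktop behind the fence; origin at the centre of its underside
- headspace_vial: bystander: clear vial with a crimped white cap, 23 mm across, 77 mm tall, on the worktop behind the fence; origin at the centre of its underside
Not all that is in view belongs to the job. Several things have the shape of the label_plate; the one meant has the colours described above.

How it is judged:
By the outcome, as a careful person would: the job done as asked, in the order asked, and still so for the second after the job is handed in, with the robot touching nothing.
It also fails if it takes over 64 s, if anything falls off the work surface, if the arm or the gripper's body presses on something with over 40 N, if the wrist force passes 120 N, or if a joint passes its speed limit or range.

### The arm

A 6-joint arm with a two-finger parallel gripper is mounted at the origin on a cart in front of the work surface, level with it; the furniture and walls round the work are solid. World frame = base frame: x ahead of the robot, y to its left, z up, the work surface at z = 0. Lengths are in m, angles in rad, forces in N, time in s.
With the tool pointing down it reaches from about 0.35 to 0.85 m from the base axis. Payload 8.1 kg.
Tool frame: the origin (TCP) lies at the very end of the fingers, on their centre line; the grasp point (between the pads) lies 19 mm behind it; x points along the fingers, y is the direction in which the jaws open and shut, and the axes are right-handed (so a half turn about x gives the same grasp; the last joint's range is limited). The gripper opens to 93 mm and grips with 3 to 60 N. Pads are 15 mm wide; open, the fingers measure 128 mm over their backs; the gripper's body (75 mm by 188 mm) begins 65 mm behind the grasp point.
Start: joints at [-1.385, 0.13, 1.488, -0, 1.523, -0.085], TCP at [0.161, -0.578, 0.219] pointing down, gripper open.
Joint ranges: [-2.96, 2.96], [-0.89, 2.26], [0.02, 2.5], [-1.34, 4.48], [0, 2.73], [-2.66, 2.66]. Speed limits (rad/s): [2.39, 2.39, 2.79, 3.14, 3.14, 3.14].

### API

Orientations are given as a rotation vector (axis times angle).
In Python, from plant import * gives the robot as it stands. The module is installed in compiled form; this text tells all that it offers.
- The arm moves only by the tool apply_moves, never from a script. Its argument "series" is a list of rows, each an object with "jaw": the gripper's target within -1 to 1 (shut at 1, half-way at 0, fully open at -1); "linear": the shift along the tool's x, y, z normalised to -1 to 1, where 1 is 0.6 m, a list of three; "roll": the turn about the tool's x normalised to -1 to 1, where 1 is 30 degrees. A call has 1 to 20 rows; each row is the pose to reach, as a shift and turn from the pose measured when the call began, along the tool's axes at that moment; what a row does not reach only later rows make up. A row lasts 1/8 s, in which the tool goes at most 62.5 mm and 10.7 degrees, less where a joint would pass 70% of its speed; a pose out of reach is approached as far as the arm can. A call with a number of a shift or a turn outside -1 to 1 is refused whole. A call with a gripper value outside its range is refused whole. The fingers move at their own pace and stop on an object; "force" is the grip in N (left out, the last holds). Time passes only in rows, so rows that repeat a pose let the fingers close. It gives the time, the measured TCP pose, the force and the opening at its end, in the units of the state.
- read_state(): the state, without advancing time (a new reading comes with each control period).
- read_camera(name): name is "scene" or "side" or "wrist"; returns a dict with "pixels" (480x640x3 uint8, blue, green, red), "intrinsics" (3x3 intrinsics, pixels), "rvec" (rotation vector, rad) and "tvec" (3), from world to camera coordinates, as OpenCV has them; the wrist camera has in their place "tool_from_camera" (4x4, takes a point from camera to tool coordinates, whose origin is the TCP and whose axes are the tool frame's). Camera axes: x right, y down, z forward; pixel columns grow to the right and rows downward; lengths in m; the calibration is good to about 2 mm. A picture is of the moment at which its call begins: read the wrist's pose just before it. There is no depth.
- close_job(): hands the job in, once; it reports no verdict.
The state is a dict: "t": time; "q": joint angles; "dq": joint speeds; "joint_torque": joint torques, N m; "tool_pos": TCP position; "orientation": TCP orientation; "force": force on the tool from outside, world axes, zero at the start; "wrist_torque": the same for the moment, N m; "opening": finger opening in m.
Only numpy, scipy, OpenCV 4.12 (cv2) and the standard library are available. Lean on these libraries where they do the work, as an engineer would, in place of code of your own. Each camera call takes 0.05 s, during which the arm holds its last target. There are 200 camera calls.

## Working session

There is one attempt and no reset: what is moved stays moved. The work goes in short steps, Python scripts to look and compute and a tool call to move; the robot and the scene stay as the last step left them, time stands still between calls to the robot, and variables do not carry over. Pictures are saved under pics/ and viewed, about 8 in all and at most 12, crops included, and the job is handed in when it is done.

Besides the shell and the picture viewer there is one more tool, called after "Request:" as a command line: name --argument value ..., lists and objects as JSON in quotes. apply_moves: Moves the arm, as the interface text tells. Its arguments: {"type":"object","properties":{"series":{"type":"array"},"force":{"type":"number"}},"required":["series"]}

```bash
mkdir -p pics; cat > h.py <<'E'
from plant import *
import numpy as np, cv2
def cam(n):
    s=read_state(); c=read_camera(n); K=np.array(c["intrinsics"],float)
    if n=="wrist":
        R,_=cv2.Rodrigues(np.array(s["orientation"],float)); T=np.eye(4);T[:3,:3]=R;T[:3,3]=s["tool_pos"]
        M=T@np.array(c["tool_from_camera"])
    else:
        R,_=cv2.Rodrigues(np.array(c["rvec"],float)); M=np.eye(4);M[:3,:3]=R.T;M[:3,3]=-R.T@np.array(c["tvec"],float).ravel()
    return c["pixels"],K,M
def ray(uv,K,M,z):
    uv=np.atleast_2d(np.array(uv,float)); d=np.c_[uv,np.ones(len(uv))]@np.linalg.inv(K).T@M[:3,:3].T
    o=M[:3,3]; return o+d*((z-o[2])/d[:,2])[:,None]
def proj(P,K,M):
    W=np.linalg.inv(M); p=np.atleast_2d(P)@W[:3,:3].T+W[:3,3]; p=p@K.T; return p[:,:2]/p[:,2:]
E
python3 - <<'E'
from h import *
for n in ("scene","side"):
    p,K,M=cam(n); cv2.imwrite(f"pics/{n}0.png",p); np.savez(f"pics/{n}0.npz",p=p,K=K,M=M); print(n,M[:3,3].round(3),K[0,0])
s=read_state(); print(s); print(cv2.Rodrigues(np.array(s["orientation"]))[0].round(3))
E
```

```text
scene [ 0.244 -0.364  0.711] 460.94683505422967
side [0.477 1.002 0.684] 513.0844028020462
{'t': 0.1, 'q': array([-1.38539079e+00,  1.31114859e-01,  1.48915728e+00, -2.53393648e-05,
        1.52300580e+00, -8.54096323e-02]), 'dq': array([ 1.44420573e-03, -2.30841216e-03, -3.44017553e-03, -9.88729989e-05,
        6.18532974e-04,  1.78713880e-04]), 'joint_torque': array([ 7.90750328e-04, -5.61340392e+01, -4.93097806e+01,  7.70979607e-02,
        2.91082315e-02, -7.63548269e-05]), 'tool_pos': array([ 0.16042177, -0.57762275,  0.21768209]), 'orientation': array([ 2.07723336,  0.28478496, -2.07746294]), 'force': array([-0.07596717, -0.61680994, -0.27537946]), 'wrist_torque': array([-0.02860445, -0.00498394, -0.0273743 ]), 'opening': 0.09307000069007422}
[[-0.     0.268 -0.964]
 [ 0.002 -0.964 -0.268]
 [-1.    -0.002 -0.   ]]
```

View pics/scene0.png

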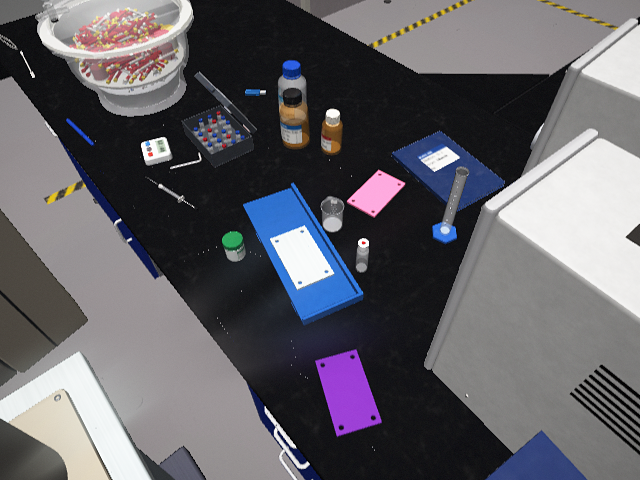

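View pics/side0.png

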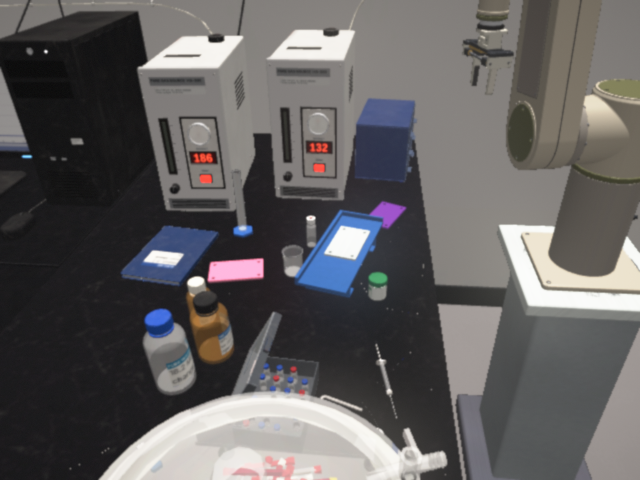

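The scene view shows three plate-shaped things: white/silver at (301,257) on the blue riser, pink at (377,192), and purple at (348,392). The bare metal one on the riser fits the description. The jar is at (233,246), the beaker at (332,214) and the vial at (362,255). Next I'll confirm with a crop and measure.

```bash
cat > m.py <<'E'
from h import *
def plate(p,K,M,z=0.055,roi=None):
    hsv=cv2.cvtColor(p,cv2.COLOR_BGR2HSV)
    m=((hsv[...,1]<50)&(hsv[...,2]>150)).astype(np.uint8)
    if roi is not None: q=np.zeros_like(m); x0,y0,x1,y1=roi; q[y0:y1,x0:x1]=1; m*=q
    cs,_=cv2.findContours(m,cv2.RETR_EXTERNAL,cv2.CHAIN_APPROX_NONE)
    c=max(cs,key=cv2.contourArea)
    w=ray(c[:,0,:],K,M,z)[:,:2]
    r=cv2.minAreaRect((w*1000).astype(np.float32)); return c,r
E
python3 - <<'E'
from m import *
for n,roi,cr in (("scene",(260,215,345,300),(200,160,400,330)),("side",(315,220,375,265),(280,190,420,300))):
    d=np.load(f"pics/{n}0.npz"); p,K,M=d["p"],d["K"],d["M"]
    c,r=plate(p,K,M,.055,roi); b=cv2.boxPoints(r)
    print(n,"plate",np.round(r[0],1),np.round(r[1],1),round(r[2],2)); print(b.round(1).tolist())
    hsv=cv2.cvtColor(p,cv2.COLOR_BGR2HSV)
    m=((hsv[...,0]>98)&(hsv[...,0]<118)&(hsv[...,1]>150)&(hsv[...,2]>80)).astype(np.uint8)
    q=np.zeros_like(m);x0,y0,x1,y1=cr;q[y0:y1,x0:x1]=1;m*=q
    cs,_=cv2.findContours(m,0,cv2.CHAIN_APPROX_NONE); C=max(cs,key=cv2.contourArea)
    a=cv2.approxPolyDP(C,3,True)[:,0]; 
    for u in a: print(u, ray(u,K,M,.05)[0,:2].round(4), ray(u,K,M,.062)[0,:2].round(4))
    im=cv2.resize(p[y0:y1,x0:x1],None,fx=3.5,fy=3.5,interpolation=cv2.INTER_CUBIC)
    for u in a: cv2.circle(im,tuple(int(v) for v in (u-[x0,y0])*3.5),4,(0,0,255),1)
    cv2.imwrite(f"pics/{n}c.png",im)
E
```

```text
scene plate [521.9  36.1] [122.   70.9] 75.86
[[472.6000061035156, -14.399999618530273], [541.4000244140625, -31.700000762939453], [571.2000122070312, 86.5], [502.3999938964844, 103.9000015258789]]
[293 182] [0.6286 0.1941] [0.6216 0.184 ]
[290 188] [0.6134 0.1846] [0.6067 0.1746]
[243 206] [0.5142 0.2061] [0.5093 0.1957]
[296 313] [ 0.4457 -0.0466] [ 0.4421 -0.0524]
[306 324] [ 0.4454 -0.0726] [ 0.4418 -0.0779]
[362 299] [ 0.5444 -0.0979] [ 0.539  -0.1027]
[363 293] [ 0.5537 -0.0906] [ 0.5481 -0.0956]
side plate [522.9  40.6] [125.1  71.9] 76.03
[[472.8999938964844, -11.399999618530273], [542.7000122070312, -28.799999237060547], [572.9000244140625, 92.5999984741211], [503.1000061035156, 109.9000015258789]]
[380 222] [ 0.4502 -0.059 ] [ 0.4507 -0.0389]
[342 216] [ 0.5425 -0.0813] [ 0.5413 -0.0608]
[298 282] [0.6144 0.1881] [0.6118 0.2035]
[345 292] [0.518  0.2129] [0.5172 0.2279]
```

View pics/scenec.png

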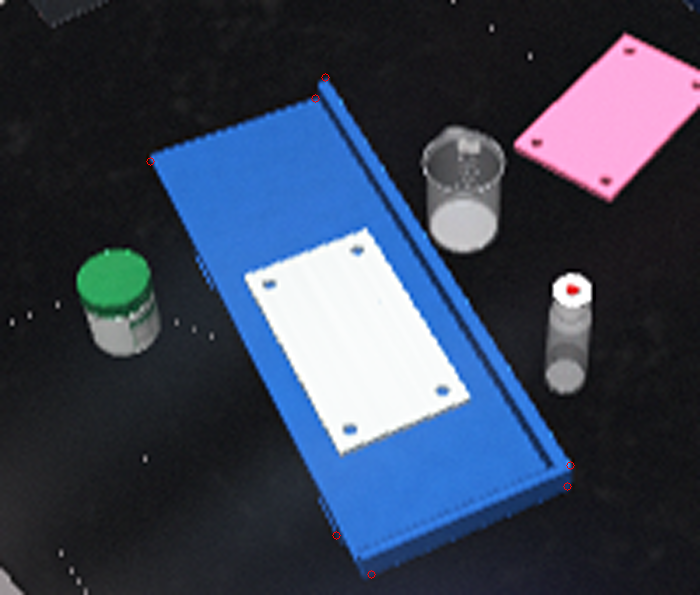

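The crop confirms it: a bare metal plate with four corner holes on the ledge, about 16 mm short of the fence. The measured sizes match the given ones (122×71 mm plate, 289 mm fence), and 56 mm of ledge is free behind the tail. Next I'll go above it with the jaw axis along the fence.

```bash
cat > r.py <<'E'
from m import *
C=np.array([.5317,.0582]); YAW=-.257
def w(x,y,z):
    c,s=np.cos(YAW),np.sin(YAW); return np.array([C[0]+c*x-s*y, C[1]+s*x+c*y, z])
def toriser(P):
    c,s=np.cos(YAW),np.sin(YAW); d=np.atleast_2d(P)[:,:2]-C; return d@np.array([[c,-s],[s,c]])
def plan(P,yaw=None):
    s=read_state(); R=cv2.Rodrigues(np.array(s["orientation"]))[0]
    l=R.T@(np.array(P)-s["tool_pos"])/.6
    y=np.arctan2(R[1,1],R[0,1]); out=""
    if yaw is not None:
        d=-(yaw-y); d=(d+np.pi)%(2*np.pi)-np.pi; out=np.degrees(d)/30
    print("target",np.round(P,4),"linear",l.round(4),"roll",out,"t",round(s["t"],2))
E
python3 - <<'E'
from r import *
plan(w(-.06,-.022,.22),YAW-np.pi/2)
n="scene"; d=np.load("pics/scene0.npz"); 
print("jar",toriser(ray([235,258],d["K"],d["M"],0)),"vial",toriser(ray([362,268],d["K"],d["M"],0)),"beaker",toriser(ray([333,226],d["K"],d["M"],0)))
E
```

```text
target [0.4681 0.0522 0.22  ] linear [-0.0023 -0.8742 -0.7749] roll 1.008055252587512 t 0.1
jar [[-0.10460893  0.06438777]] vial [[ 0.10130785 -0.06368371]] beaker [[0.09868942 0.05249757]]
```

Request:
apply_moves --series '[{"jaw": 0, "linear": [0, -0.44, -0.39], "roll": 0.5}, {"jaw": 0, "linear": [0, -0.44, -0.39], "roll": 0.5}, {"jaw": 0, "linear": [0, -0.44, -0.39], "roll": 0.5}, {"jaw": 0, "linear": [0, -0.44, -0.39], "roll": 0.5}, {"jaw": 0, "linear": [0, -0.44, -0.39], "roll": 0.5}, {"jaw": 0, "linear": [0, -0.874, -0.775], "roll": 1}, {"jaw": 0, "linear": [0, -0.874, -0.775], "roll": 1}, {"jaw": 0, "linear": [0, -0.874, -0.775], "roll": 1}, {"jaw": 0, "linear": [0, -0.874, -0.775], "roll": 1}, {"jaw": 0, "linear": [0, -0.874, -0.775], "roll": 1}, {"jaw": 0, "linear": [0, -0.874, -0.775], "roll": 1}, {"jaw": 0, "linear": [0, -0.874, -0.775], "roll": 1}, {"jaw": 0, "linear": [0, -0.874, -0.775], "roll": 1}, {"jaw": 0, "linear": [0, -0.874, -0.775], "roll": 1}, {"jaw": 0, "linear": [0, -0.874, -0.775], "roll": 1}]'

```text
t: 1.98
tool_pos: [0.4679, 0.0509, 0.2186]
orientation: [-2.085, 0.265, 2.086]
force: [0.5, 0.9, 0.3]
opening: 0.0465
```

```bash
python3 - <<'E'
from r import *
p,K,M=cam("wrist"); cv2.imwrite("pics/w1.png",p); np.savez("pics/w1.npz",p=p,K=K,M=M); print(M.round(3)); s=read_state(); print(s["tool_pos"],s["opening"],s["t"],s["q"].round(2))
plan(w(-.06,-.022,.12),YAW-np.pi/2)
for P in [w(.047,.145,.062),w(-.055,.145,.05),w(.047,-.139,.062),w(-.055,-.145,.062)]: print(proj(P,K,M))
E
```

```text
[[-0.251 -0.93  -0.268  0.54 ]
 [-0.968  0.241  0.069  0.031]
 [ 0.     0.277 -0.961  0.384]
 [ 0.     0.     0.     1.   ]]
[0.46796922 0.05098785 0.21866858] 0.04647670085984524 2.025 [-0.   -0.23  1.83  0.    1.53  1.82]
target [0.4681 0.0522 0.12  ] linear [ 0.1645 -0.0017  0.0002] roll 0.004575774343428918 t 2.02
[[125.47501916  99.3404516 ]]
[[147.83022987 211.60902333]]
[[451.60324624 100.55354437]]
[[446.24271994 215.18443527]]
```

View pics/w1.png

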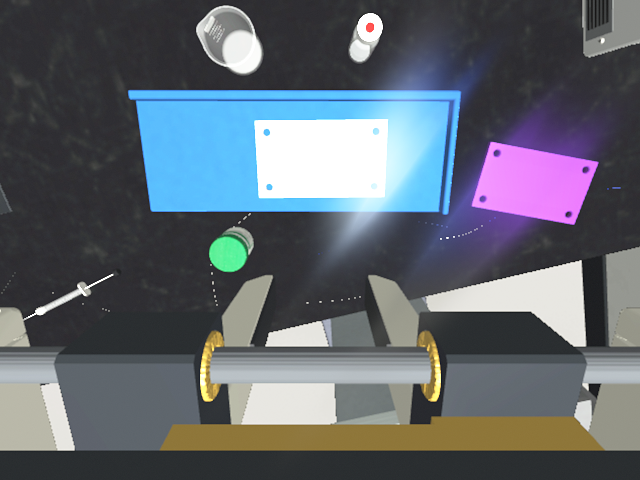

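The wrist view shows the plate corners at about (255,121), (387,120), (385,198), (259,198), the fence along row 95, the open end at about x=130–150, and the jar at (230,252). My riser pose reprojects within about 3 px. I'll refine the edges from this view.

```bash
cat >> r.py <<'E'
def line(P):
    v=cv2.fitLine((P[:,:2]*1000).astype(np.float32),cv2.DIST_HUBER,0,.01,.01).ravel(); return v
def look(p,K,M):
    hsv=cv2.cvtColor(p,cv2.COLOR_BGR2HSV)
    b=((hsv[...,0]>95)&(hsv[...,0]<118)&(hsv[...,1]>110)&(hsv[...,2]>120))
    wh=((hsv[...,1]<60)&(hsv[...,2]>170))
    return b,wh
E
python3 - <<'E'
from r import *
d=np.load("pics/w1.npz"); p,K,M=d["p"],d["K"],d["M"]
b,wh=look(p,K,M); ob=(b|wh)
def edge(cols,r0,r1,mask,first):
    o=[]
    for c in cols:
        r=np.where(mask[r0:r1,c])[0]
        if len(r): o.append([c,(r[0]-.5 if first else r[-1]+.5)+r0])
    return np.array(o,float)
top=edge(range(150,330,3),80,120,b,True); bot=edge(list(range(165,300,3))+list(range(390,435,3)),195,225,b,False)
for n,e,z in(("fence top",top,.062),("ledge front",bot,.05)):
    q=ray(e,K,M,z); v=line(q); print(n,"yaw",-np.arctan(v[0]/v[1]),"riser x",toriser(q)[[0,len(q)//2,-1]].round(4).tolist())
# fence foot: print column profile
print(p[88:126,200].tolist())
op=[[np.where(b[r,100:250])[0][0]+99.5,r] for r in range(130,205,5)]
q=toriser(ray(op,K,M,.05)); print("open end y",q[[0,7,-1]].round(4).tolist())
m=(wh*255).astype(np.uint8); m[:105]=0; m[215:]=0; m[:,:240]=0; m[:,400:]=0
cs,_=cv2.findContours(m,0,cv2.CHAIN_APPROX_NONE); c=max(cs,key=cv2.contourArea)
t=toriser(ray(c[:,0],K,M,.055))*1000; r=cv2.minAreaRect(t.astype(np.float32)); print(r, cv2.boxPoints(r).round(1).tolist())
E
```

```text
fence top yaw -0.2535207 riser x [[0.055, 0.1226], [0.0553, 0.0448], [0.0555, -0.0303]]
ledge front yaw -0.25361425 riser x [[-0.0548, 0.1281], [-0.0545, 0.0394], [-0.0549, -0.1352]]
[[44, 44, 47], [59, 47, 43], [221, 133, 65], [255, 183, 86], [255, 194, 90], [254, 194, 91], [254, 193, 90], [254, 193, 91], [254, 194, 94], [254, 186, 88], [252, 171, 81], [200, 120, 60], [190, 113, 57], [254, 176, 84], [255, 195, 93], [254, 193, 91], [254, 194, 91], [254, 192, 91], [254, 191, 90], [254, 191, 90], [254, 192, 92], [254, 191, 90], [254, 191, 92], [254, 191, 90], [254, 190, 89], [254, 192, 90], [254, 194, 90], [254, 194, 89], [254, 192, 90], [254, 191, 90], [254, 190, 91], [254, 190, 92], [254, 190, 91], [254, 191, 91], [254, 191, 92], [254, 192, 91], [254, 191, 90], [254, 191, 90]]
open end y [[0.0218, 0.1424], [-0.0099, 0.1431], [-0.0435, 0.1428]]
((-10.150875091552734, -31.939987182617188), (83.656005859375, 134.0269012451172), 0.5176095962524414) [[-52.599998474121094, 34.70000076293945], [-51.400001525878906, -99.30000305175781], [32.29999923706055, -98.5999984741211], [31.100000381469727, 35.400001525878906]]
```

```bash
sed -i 's/^C=.*/C=np.array([.5311,.0561]); YAW=-.2538/' r.py; python3 - <<'E'
from r import *
plan(w(-.06,-.022,.056),YAW-np.pi/2)
E
```

```text
target [0.4675 0.0499 0.056 ] linear [2.711e-01 2.400e-03 1.000e-04] roll -0.0015357754713008864 t 2.02
```

Request:
apply_moves --series '[{"jaw": 0, "linear": [0.09, 0.002, 0], "roll": 0}, {"jaw": 0, "linear": [0.17, 0.002, 0], "roll": 0}, {"jaw": 0, "linear": [0.22, 0.002, 0], "roll": 0}, {"jaw": 0, "linear": [0.25, 0.002, 0], "roll": 0}, {"jaw": 0, "linear": [0.265, 0.002, 0], "roll": 0}, {"jaw": 0, "linear": [0.271, 0.002, 0], "roll": 0}, {"jaw": 0, "linear": [0.271, 0.002, 0], "roll": 0}, {"jaw": 0, "linear": [0.271, 0.002, 0], "roll": 0}]'

```text
t: 3.02
tool_pos: [0.4685, 0.0501, 0.0571]
orientation: [-2.087, 0.265, 2.084]
force: [0.2, -0.9, 0.0]
opening: 0.0462
```

Request:
apply_moves --series '[{"jaw": 0, "linear": [0.004, 0, 0], "roll": 0}, {"jaw": 0, "linear": [0.0085, 0, 0], "roll": 0}, {"jaw": 0, "linear": [0.0085, 0, 0], "roll": 0}]'

```text
t: 3.4
tool_pos: [0.4682, 0.0501, 0.0517]
orientation: [-2.086, 0.265, 2.084]
force: [-0.3, 0.4, 0.7]
opening: 0.0466
```

```bash
python3 - <<'E'
from r import *
p,K,M=cam("wrist"); cv2.imwrite("pics/w2.png",p); s=read_state(); print(s["tool_pos"],s["force"],toriser(s["tool_pos"]))
plan(w(-.0475,-.022,.052),YAW-np.pi/2);plan(w(-.032,-.022,.052),YAW-np.pi/2)
E
```

```text
[0.46825288 0.05013202 0.05176292] [-0.48484795 -0.54666919 -0.01366952] [[-0.05933537 -0.0215567 ]]
target [0.4796 0.0467 0.052 ] linear [-0.0004  0.0007 -0.0197] roll -0.001218668934459264 t 3.45
target [0.4946 0.0428 0.052 ] linear [-0.0004  0.0007 -0.0456] roll -0.001218668934459264 t 3.45
```

View pics/w2.png

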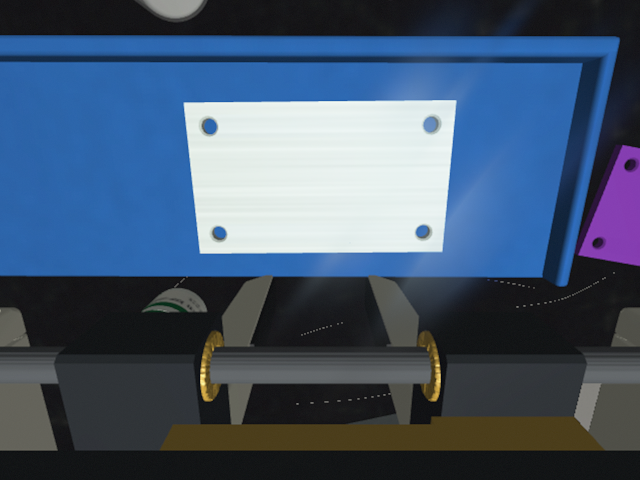

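The close view shows plate corners at (184,102), (456,100), (443,251) and (200,254), with the fingertips just in front of the ledge edge and centred on the plate. I'll measure the gap from this.

```bash
cat >> r.py <<'E'
def platepose(p,K,M,box=(0,60,640,270)):
    _,wh=look(p,K,M); m=(wh*255).astype(np.uint8); x0,y0,x1,y1=box
    k=np.zeros_like(m);k[y0:y1,x0:x1]=1;m*=k
    cs,_=cv2.findContours(m,0,cv2.CHAIN_APPROX_NONE); c=max(cs,key=cv2.contourArea)
    t=toriser(ray(c[:,0],K,M,.055))*1000; r=cv2.minAreaRect(t.astype(np.float32)); b=cv2.boxPoints(r)
    print("plate size",np.round(r[1],1),"corners riser mm",b.round(1).tolist())
E
python3 - <<'E'
from r import *
p,K,M=cam("wrist"); platepose(p,K,M)
print(toriser(ray([[200,276.5],[500,276.5],[200,62.5],[500,62]],K,M,.05))*1000, "tips",toriser(ray([[262,277],[380,277]],K,M,.053))*1000)
E
```

```text
plate size [ 70.1 120. ] corners riser mm [[-39.400001525878906, 36.79999923706055], [-38.400001525878906, -83.19999694824219], [31.700000762939453, -82.69999694824219], [30.700000762939453, 37.400001525878906]]
[[ -53.79730672   39.64830146]
 [ -53.75066024 -116.83101112]
 [  47.58217253   29.96935476]
 [  47.80493078 -102.23244981]] tips [[-52.82858385   6.77551237]
 [-52.81053488 -53.70028943]]
```

Request:
apply_moves --series '[{"jaw": 0, "linear": [0, 0, -0.008], "roll": 0}, {"jaw": 0, "linear": [0, 0, -0.016], "roll": 0}, {"jaw": 0, "linear": [0, 0, -0.02], "roll": 0}, {"jaw": 0, "linear": [0, 0, -0.023], "roll": 0}, {"jaw": 0, "linear": [0, 0, -0.026], "roll": 0}, {"jaw": 0, "linear": [0, 0, -0.029], "roll": 0}, {"jaw": 0, "linear": [0, 0, -0.032], "roll": 0}, {"jaw": 0, "linear": [0, 0, -0.035], "roll": 0}, {"jaw": 0, "linear": [0, 0, -0.038], "roll": 0}, {"jaw": 0, "linear": [0, 0, -0.041], "roll": 0}]'

```text
t: 4.75
tool_pos: [0.4923, 0.0439, 0.0519]
orientation: [-2.086, 0.265, 2.084]
force: [-0.3, 0.6, -0.7]
opening: 0.0468
```

```bash
python3 - <<'E'
from r import *
p,K,M=cam("wrist"); platepose(p,K,M); s=read_state(); print(s["tool_pos"],s["force"],toriser(s["tool_pos"]))
cv2.imwrite("pics/w3.png",p)
plan(w(-.030,-.022,.052))
E
```

```text
plate size [ 65.5 120. ] corners riser mm [[-22.899999618530273, 36.79999923706055], [-22.799999237060547, -83.19999694824219], [42.599998474121094, -83.19999694824219], [42.599998474121094, 36.79999923706055]]
[0.49248812 0.04381398 0.05190541] [-0.64249918  0.02015625 -0.16204005] [[-0.03429013 -0.02158727]]
target [0.4965 0.0423 0.052 ] linear [-0.0002  0.0007 -0.0072] roll  t 4.8
```

```bash
sed -i 's/box=(0,60,640,270)/box=(0,10,640,285)/' r.py; python3 - <<'E'
from r import *
p,K,M=cam("wrist"); platepose(p,K,M)
E
```

```text
plate size [ 69.8 120. ] corners riser mm [[-27.0, 36.79999923706055], [-27.0, -83.19999694824219], [42.79999923706055, -83.19999694824219], [42.79999923706055, 36.79999923706055]]
```

Request:
apply_moves --series '[{"jaw": 0, "linear": [0, 0, -0.002], "roll": 0}, {"jaw": 0, "linear": [0, 0, -0.004], "roll": 0}, {"jaw": 0, "linear": [0, 0, -0.006], "roll": 0}, {"jaw": 0, "linear": [0, 0, -0.0075], "roll": 0}, {"jaw": 0, "linear": [0, 0, -0.0075], "roll": 0}]'

```text
t: 5.48
tool_pos: [0.497, 0.0427, 0.052]
orientation: [-2.087, 0.265, 2.083]
force: [-0.3, -0.2, 0.3]
opening: 0.0465
```

Request:
apply_moves --series '[{"jaw": 0, "linear": [0, 0, -0.001], "roll": 0}, {"jaw": 0, "linear": [0, 0, -0.002], "roll": 0}]'

```text
t: 5.72
tool_pos: [0.4974, 0.0426, 0.0519]
orientation: [-2.085, 0.265, 2.085]
force: [-6.0, 1.8, 4.9]
opening: 0.0462
```

```bash
python3 - <<'E'
from r import *
p,K,M=cam("wrist"); platepose(p,K,M); s=read_state(); print(s["tool_pos"],s["force"],toriser(s["tool_pos"]))
E
```

```text
plate size [120.3  70.1] corners riser mm [[-22.600000381469727, -83.19999694824219], [47.400001525878906, -83.5], [48.0, 36.79999923706055], [-22.0, 37.099998474121094]]
[0.49732986 0.04260828 0.05186816] [-5.07988447  1.18466503  4.77956601] [[-0.02930077 -0.02153866]]
```

Request:
apply_moves --series '[{"jaw": 0, "linear": [0, 0, -0.002], "roll": 0}, {"jaw": 0, "linear": [0, 0, -0.002], "roll": 0}]'

```text
t: 6.02
tool_pos: [0.4974, 0.0426, 0.0517]
orientation: [-2.082, 0.265, 2.088]
force: [-7.4, 1.9, 7.0]
opening: 0.0469
```

```bash
python3 - <<'E'
from r import *
p,K,M=cam("wrist"); platepose(p,K,M); s=read_state(); print(s["force"],toriser(s["tool_pos"]))
cv2.imwrite("pics/w4.png",p)
E
```

```text
plate size [120.   70.3] corners riser mm [[-22.600000381469727, -83.19999694824219], [47.70000076293945, -83.19999694824219], [47.900001525878906, 36.79999923706055], [-22.399999618530273, 36.900001525878906]]
[-6.24385666  2.17222089  5.65756531] [[-0.02927489 -0.02147753]]
```

View pics/w4.png

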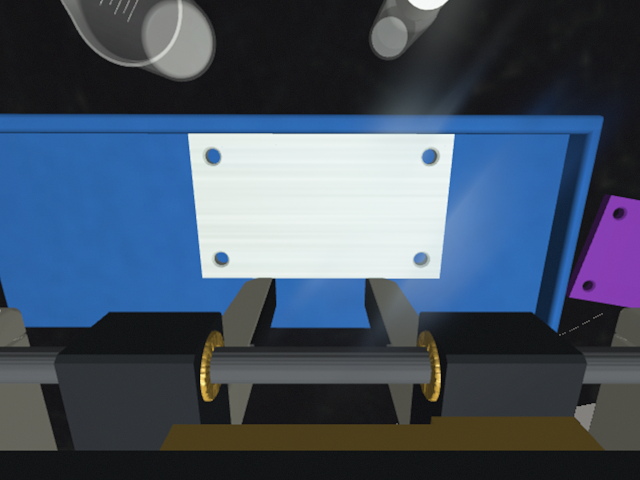

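The plate is flush: its back edge lies along the fence foot at row 133 and its corner x values agree to 0.2 mm. It is wholly on the ledge. Next I'll back off, lift, and turn the tool 90° behind the tail.

Request:
apply_moves --series '[{"jaw": 0, "linear": [0, 0, 0.007], "roll": 0}, {"jaw": 0, "linear": [0, 0, 0.014], "roll": 0}, {"jaw": 0, "linear": [-0.05, 0, 0.014], "roll": 0}, {"jaw": 0.35, "linear": [-0.12, 0, 0.014], "roll": 0}, {"jaw": 0.35, "linear": [-0.12, 0.07, 0.014], "roll": -0.35}, {"jaw": 0.35, "linear": [-0.12, 0.14, 0], "roll": -0.7}, {"jaw": 0.35, "linear": [-0.12, 0.14, -0.03], "roll": -1}, {"jaw": 0.35, "linear": [-0.12, 0.14, -0.03], "roll": -1}]'

```text
t: 7.08
tool_pos: [0.4943, -0.044, 0.1238]
orientation: [2.078, 0.282, -2.081]
force: [-0.6, -0.7, 0.6]
opening: 0.0302
```

Request:
apply_moves --series '[{"jaw": 0.35, "linear": [0, 0, 0], "roll": -0.35}, {"jaw": 0.35, "linear": [0, 0, 0], "roll": -0.7}, {"jaw": 0.35, "linear": [0, 0, 0], "roll": -1}, {"jaw": 0.35, "linear": [0, 0, 0], "roll": -1}]'

```text
t: 7.58
tool_pos: [0.4939, -0.0433, 0.1236]
orientation: [1.758, 0.734, -1.761]
force: [-0.5, -0.1, 0.1]
opening: 0.0301
```

```bash
python3 - <<'E'
from r import *
plan(w(.008,-.108,.120),YAW); s=read_state(); print(s["q"].round(2),s["opening"],toriser(s["tool_pos"]))
E
```

```text
target [ 0.5117 -0.0504  0.12  ] linear [ 0.0059  0.0295 -0.0126] roll -1.0114842807835709 t 7.58
[-0.19 -0.08  1.88  0.    1.35  0.59] 0.03010210038669401 [[-0.01109112 -0.10556317]]
```

Request:
apply_moves --series '[{"jaw": 0.35, "linear": [0, 0.015, -0.006], "roll": -0.35}, {"jaw": 0.35, "linear": [0.005, 0.03, -0.0126], "roll": -0.7}, {"jaw": 0.35, "linear": [0.006, 0.03, -0.0126], "roll": -1}, {"jaw": 0.35, "linear": [0.006, 0.03, -0.0126], "roll": -1}, {"jaw": 0.35, "linear": [0.006, 0.03, -0.0126], "roll": -1}]'

```text
t: 8.2
tool_pos: [0.5118, -0.0504, 0.12]
orientation: [1.402, 1.075, -1.403]
force: [-1.1, 0.2, 0.3]
opening: 0.0303
```

```bash
python3 - <<'E'
from r import *
plan(w(.008,-.108,.052),YAW); s=read_state(); print(toriser(s["tool_pos"]))
p,K,M=cam("wrist"); cv2.imwrite("pics/w5.png",p); platepose(p,K,M,(0,0,640,330))
E
```

```text
target [ 0.5117 -0.0504  0.052 ] linear [0.1133 0.0002 0.0004] roll -0.02254765245488695 t 8.2
[[ 0.00805317 -0.10789682]]
plate size [120.1  70.3] corners riser mm [[-22.5, -83.30000305175781], [47.79999923706055, -83.4000015258789], [47.900001525878906, 36.70000076293945], [-22.299999237060547, 36.79999923706055]]
```

View pics/w5.png

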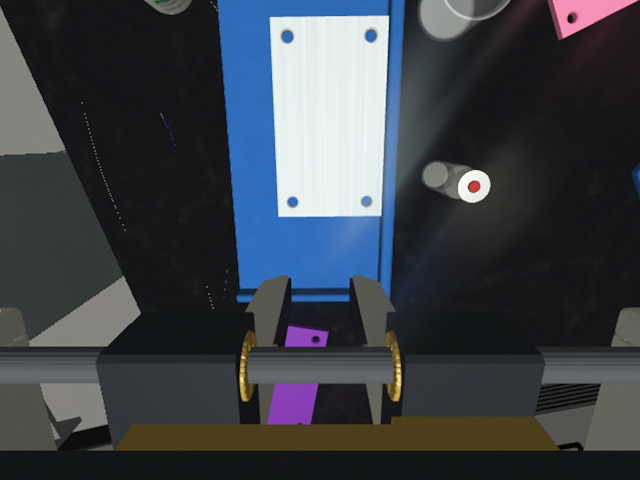

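The wrist view shows the plate still flush (back edge x≈382–389 along the fence) and the fingertips behind the tail edge at row 216. Descending.

Request:
apply_moves --series '[{"jaw": 0.35, "linear": [0.06, 0, 0], "roll": -0.02}, {"jaw": 0.35, "linear": [0.09, 0, 0], "roll": -0.02}, {"jaw": 0.35, "linear": [0.105, 0, 0], "roll": -0.02}, {"jaw": 0.35, "linear": [0.113, 0, 0], "roll": -0.02}, {"jaw": 0.35, "linear": [0.113, 0, 0], "roll": -0.02}, {"jaw": 0.35, "linear": [0.113, 0, 0], "roll": -0.02}]'

```text
t: 9.0
tool_pos: [0.5124, -0.0504, 0.0531]
orientation: [1.395, 1.08, -1.394]
force: [0.4, -0.5, -0.4]
opening: 0.03
```

```bash
python3 - <<'E'
from r import *
s=read_state(); print(s["tool_pos"],s["force"],toriser(s["tool_pos"]))
plan(w(.008,-.02,.052),YAW); plan(w(.008,.058,.052),YAW)
E
```

```text
[ 0.51240516 -0.05042362  0.05312547] [ 0.39944342 -0.47091234 -0.42013371] [[ 0.00865042 -0.10780515]]
target [0.5338 0.0347 0.052 ] linear [ 0.0021 -0.0011 -0.1463] roll -0.0007471079870919713 t 9.0
target [0.5534 0.1102 0.052 ] linear [ 0.0023 -0.0012 -0.2763] roll -0.0007471079870919713 t 9.0
```

Request:
apply_moves --series '[{"jaw": 0.35, "linear": [0.002, -0.001, -0.012], "roll": 0}, {"jaw": 0.35, "linear": [0.002, -0.001, -0.024], "roll": 0}, {"jaw": 0.35, "linear": [0.002, -0.001, -0.028], "roll": 0}, {"jaw": 0.35, "linear": [0.002, -0.001, -0.032], "roll": 0}, {"jaw": 0.35, "linear": [0.002, -0.001, -0.037], "roll": 0}, {"jaw": 0.35, "linear": [0.002, -0.001, -0.043], "roll": 0}, {"jaw": 0.35, "linear": [0.002, -0.001, -0.05], "roll": 0}, {"jaw": 0.35, "linear": [0.002, -0.001, -0.057], "roll": 0}, {"jaw": 0.35, "linear": [0.002, -0.001, -0.064], "roll": 0}, {"jaw": 0.35, "linear": [0.002, -0.001, -0.071], "roll": 0}, {"jaw": 0.35, "linear": [0.002, -0.001, -0.078], "roll": 0}, {"jaw": 0.35, "linear": [0.002, -0.001, -0.085], "roll": 0}, {"jaw": 0.35, "linear": [0.002, -0.001, -0.09], "roll": 0}, {"jaw": 0.35, "linear": [0.002, -0.001, -0.095], "roll": 0}, {"jaw": 0.35, "linear": [0.002, -0.001, -0.098], "roll": 0}, {"jaw": 0.35, "linear": [0.002, -0.001, -0.1], "roll": 0}]'

```text
t: 11.0
tool_pos: [0.5269, 0.0079, 0.052]
orientation: [1.395, 1.08, -1.394]
force: [-0.8, -1.8, 1.0]
opening: 0.0304
```

```bash
python3 - <<'E'
from r import *
s=read_state(); print(s["tool_pos"],s["force"],toriser(s["tool_pos"]))
p,K,M=cam("wrist"); cv2.imwrite("pics/w6.png",p); platepose(p,K,M,(0,0,640,300))
p,K,M=cam("scene"); platepose(p,K,M,(230,170,345,300))
plan(w(.008,.056,.052),YAW)
E
```

```text
[0.52687369 0.00789967 0.05195193] [-0.76655391 -1.79571643  1.04263088] [[ 0.00801141 -0.04771741]]
plate size [119.9  70.2] corners riser mm [[-22.5, -39.79999923706055], [47.599998474121094, -39.79999923706055], [47.599998474121094, 80.0999984741211], [-22.5, 80.0999984741211]]
plate size [23.9 97.9] corners riser mm [[-0.8999999761581421, 147.60000610351562], [17.200000762939453, 51.400001525878906], [40.70000076293945, 55.79999923706055], [22.600000381469727, 152.0]]
target [0.5529 0.1083 0.052 ] linear [ 2.000e-04 -1.000e-04 -1.728e-01] roll -0.0007441113901998296 t 11.1
```

Still square and flush after 43 mm; continuing.

Request:
apply_moves --series '[{"jaw": 0.35, "linear": [0, 0, -0.004], "roll": 0}, {"jaw": 0.35, "linear": [0, 0, -0.01], "roll": 0}, {"jaw": 0.35, "linear": [0, 0, -0.018], "roll": 0}, {"jaw": 0.35, "linear": [0, 0, -0.026], "roll": 0}, {"jaw": 0.35, "linear": [0, 0, -0.034], "roll": 0}, {"jaw": 0.35, "linear": [0, 0, -0.042], "roll": 0}, {"jaw": 0.35, "linear": [0, 0, -0.05], "roll": 0}, {"jaw": 0.35, "linear": [0, 0, -0.058], "roll": 0}, {"jaw": 0.35, "linear": [0, 0, -0.066], "roll": 0}, {"jaw": 0.35, "linear": [0, 0, -0.074], "roll": 0}, {"jaw": 0.35, "linear": [0, 0, -0.082], "roll": 0}, {"jaw": 0.35, "linear": [0, 0, -0.09], "roll": 0}, {"jaw": 0.35, "linear": [0, 0, -0.098], "roll": 0}, {"jaw": 0.35, "linear": [0, 0, -0.106], "roll": 0}, {"jaw": 0.35, "linear": [0, 0, -0.114], "roll": 0}, {"jaw": 0.35, "linear": [0, 0, -0.122], "roll": 0}, {"jaw": 0.35, "linear": [0, 0, -0.13], "roll": 0}, {"jaw": 0.35, "linear": [0, 0, -0.136], "roll": 0}, {"jaw": 0.35, "linear": [0, 0, -0.14], "roll": 0}, {"jaw": 0.35, "linear": [0, 0, -0.14], "roll": 0}]'

```text
t: 13.6
tool_pos: [0.5481, 0.0895, 0.0522]
orientation: [1.395, 1.08, -1.393]
force: [-0.0, 1.0, -0.3]
opening: 0.0301
```

```bash
python3 - <<'E'
from r import *
s=read_state(); print(s["tool_pos"],s["force"],toriser(s["tool_pos"]))
p,K,M=cam("wrist"); cv2.imwrite("pics/w7.png",p); platepose(p,K,M,(0,0,640,300))
plan(w(.008,.057,.052),YAW)
E
```

```text
[0.54812769 0.08950302 0.05218917] [-0.03935802  0.995135   -0.32078493] [[0.00809524 0.03660834]]
plate size [120.1  70.2] corners riser mm [[-22.5, 44.5], [47.70000076293945, 44.5], [47.70000076293945, 164.5], [-22.5, 164.5]]
target [0.5532 0.1093 0.052 ] linear [ 0.0004 -0.0001 -0.0342] roll -0.00032403721960019084 t 13.65
```

View pics/w7.png

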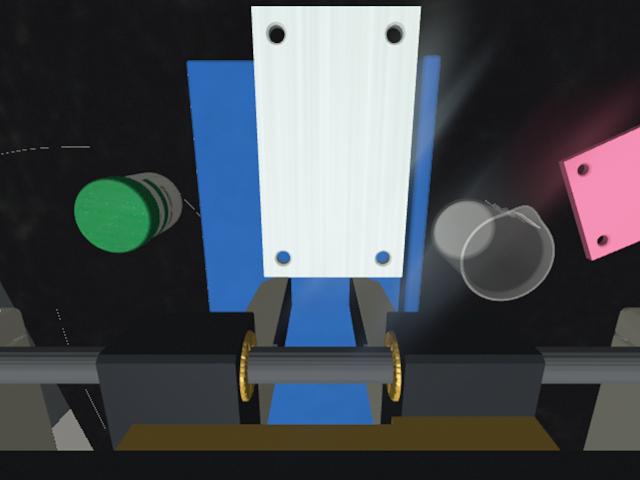

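```bash
python3 - <<'E'
from r import *
p=cv2.imread("pics/w7.png"); _,K,M=cam("wrist")
for P in [w(.047,.09,.05),w(.047,.09,.055),w(.047,.09,.062),w(.055,.09,.062),w(.047,.145,.05),w(-.055,.145,.05)]: print(proj(P,K,M).round(1))
r=int(proj(w(.047,.09,.055),K,M)[0,1]); print(r,[tuple(int(v) for v in x) for x in p[r,400:440:1]])
q=np.array([[c,np.where((p[:100,c,0]>120))[0][0]-.5] for c in range(195,245,5)],float); print("open end",toriser(ray(q,K,M,.05))[:,1].round(4))
E
```

```text
[[404.3 185.6]]
[[406.8 187. ]]
[[410.5 189.1]]
[[428.2 189.1]]
[[412.8  60.6]]
[[181.9  60.6]]
186 [(236, 239, 229), (235, 238, 228), (234, 237, 227), (234, 237, 228), (236, 239, 230), (238, 241, 231), (241, 244, 235), (239, 243, 232), (181, 181, 164), (83, 62, 46), (88, 68, 51), (86, 66, 49), (95, 68, 49), (122, 82, 52), (146, 94, 54), (159, 100, 55), (168, 103, 55), (179, 108, 56), (184, 109, 56), (182, 109, 55), (180, 109, 54), (179, 107, 55), (178, 107, 53), (176, 106, 51), (176, 106, 51), (175, 104, 50), (176, 106, 52), (165, 99, 47), (150, 89, 43), (103, 63, 33), (26, 25, 25), (29, 28, 28), (31, 29, 27), (29, 27, 27), (30, 27, 25), (29, 28, 26), (30, 29, 27), (30, 27, 27), (31, 28, 26), (32, 30, 28)]
open end [0.145 0.145 0.145 0.145 0.145 0.145 0.145 0.145 0.145 0.145]
```

The offset is common to the plate edge and the fence edges, so the plate is flush. The open end reads exactly y=145 mm. The last 20.5 mm now.

Request:
apply_moves --series '[{"jaw": 0.35, "linear": [0, 0, -0.004], "roll": 0}, {"jaw": 0.35, "linear": [0, 0, -0.01], "roll": 0}, {"jaw": 0.35, "linear": [0, 0, -0.016], "roll": 0}, {"jaw": 0.35, "linear": [0, 0, -0.022], "roll": 0}, {"jaw": 0.35, "linear": [0, 0, -0.027], "roll": 0}, {"jaw": 0.35, "linear": [0, 0, -0.031], "roll": 0}, {"jaw": 0.35, "linear": [0, 0, -0.033], "roll": 0}, {"jaw": 0.35, "linear": [0, 0, -0.034], "roll": 0}, {"jaw": 0.35, "linear": [0, 0, -0.034], "roll": 0}]'

```text
t: 14.82
tool_pos: [0.5533, 0.1091, 0.0523]
orientation: [1.395, 1.08, -1.393]
force: [-0.2, -0.4, 0.2]
opening: 0.03
```

```bash
python3 - <<'E'
from r import *
s=read_state(); print(s["tool_pos"],s["force"],toriser(s["tool_pos"]))
p,K,M=cam("wrist"); platepose(p,K,M,(0,0,640,300))
E
```

```text
[0.55325526 0.10912527 0.05225613] [-0.17881586 -0.43793637  0.16404595] [[0.00813173 0.05688945]]
plate size [ 70.1 119.8] corners riser mm [[-22.600000381469727, 184.5], [-22.5, 64.69999694824219], [47.599998474121094, 64.69999694824219], [47.599998474121094, 184.5]]
```

Lead at 184.6 mm, so 39.6 mm sticks out. Back off, rise and check.

Request:
apply_moves --series '[{"jaw": 0.35, "linear": [0, 0, 0.008], "roll": 0}, {"jaw": 0.35, "linear": [0, 0, 0.025], "roll": 0}, {"jaw": 0.35, "linear": [-0.04, 0, 0.05], "roll": 0}, {"jaw": 0.35, "linear": [-0.12, 0, 0.1], "roll": 0}, {"jaw": 0.35, "linear": [-0.16, 0, 0.14], "roll": 0}, {"jaw": 0.35, "linear": [-0.16, 0, 0.14], "roll": 0}, {"jaw": 0.35, "linear": [-0.16, 0, 0.14], "roll": 0}, {"jaw": 0.35, "linear": [-0.16, 0, 0.14], "roll": 0}]'

```text
t: 15.88
tool_pos: [0.5312, 0.0282, 0.1463]
orientation: [1.394, 1.083, -1.395]
force: [0.6, 0.1, -0.3]
opening: 0.0298
```

```bash
python3 - <<'E'
from r import *
p,K,M=cam("wrist"); platepose(p,K,M,(200,0,420,300)); cv2.imwrite("pics/w8.png",p)
p,_,_=cam("side"); cv2.imwrite("pics/side8.png",cv2.resize(p[180:330,220:420],None,fx=3,fy=3))
E
```

```text
plate size [70.3 70.6] corners riser mm [[-22.899999618530273, 64.5], [47.70000076293945, 64.5], [47.70000076293945, 134.8000030517578], [-22.799999237060547, 134.8000030517578]]
```

View pics/w8.png

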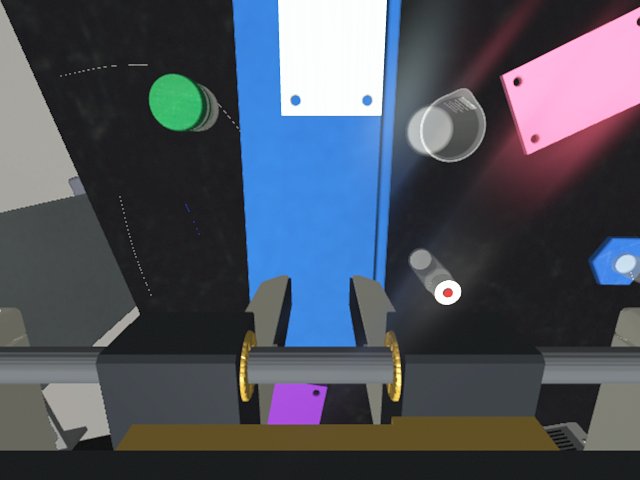

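View pics/side8.png

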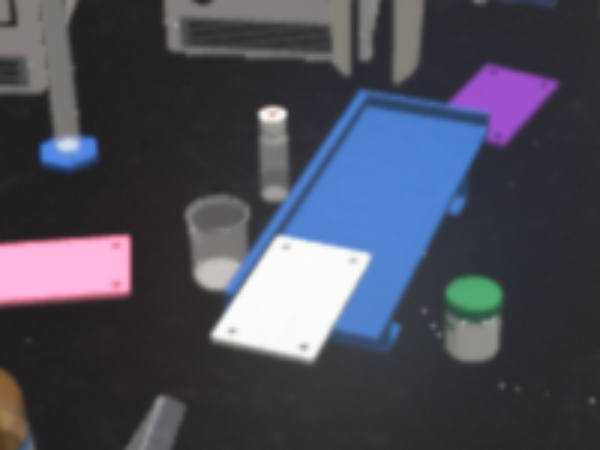

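The plate lies flat and flush. Its tail edge reads y=64.5 mm, which puts the lead edge at 184.5 mm, about 39.5 mm past the open end. The jar, beaker and vial are upright in place, and the gripper is clear.

```bash
python3 -c "
from plant import *
print(close_job())"
```

```text
the job is handed in; nothing more can be done
None
```

The label plate now lies flat and flush against the fence, sticking out about 39.5 mm past the open end of the ledge. I handed the job in at about 16 s on the robot clock.

- **Push to the fence:** I pushed the front edge with both half-open fingertips until the plate was flush. Contact force was about 7 N sideways and 7 N upward. The plate was still wholly on the ledge at that point, with its lead edge at y ≈ 37 mm.
- **Push along the fence:** I turned the tool 90° and pushed the tail edge about 148 mm towards the open end, then backed off and rose clear.
- **Last checks:** Just before backing off, the lead edge read y = 184.5 mm against the open end at 145 mm. The back edge read x = 47.6 to 47.7 mm at both ends, the same as the fence foot read in the images (47.6 to 47.8 mm), so the plate is square and flush. After backing off, the wrist view cut off the lead end, so that final reading covers only the tail (y = 64.5 mm) and the back edge. The side view shows the plate lying flat.
- **Bystanders:** The jar, beaker and vial stand upright where they were, judged by eye in the pictures rather than measured again.
- **Disagreement:** One mid-push reading of the plate from the scene camera was unusable (98 × 24 mm; I did not look into why). I relied on the wrist camera instead, which agreed with the plate's size to within 0.3 mm.

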